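Closing the buffet: clear the switch bank and sweep the warmers off

ROBOT

A 6-joint arm with a two-finger parallel gripper is mounted at the origin on the work surface. World frame = base frame: x ahead of the robot, y to its left, z up, the work surface at z = 0. Lengths are in m, angles in rad, forces in N, time in s.
With the tool pointing down it reaches from about 0.35 to 0.95 m from the base axis. Payload 17.4 kg.
Tool frame: the origin (TCP) lies on the centre line of the jaws, within the pads' length; the fingertips stand 11 mm ahead of it and the grasp point (between the pads) lies 8 mm behind it; z points along the fingers, x is the direction in which the jaws open and shut, and the axes are right-handed (so a half turn about z gives the same grasp; the last joint's range is limited). The gripper opens to 93 mm and grips with 3 to 60 N. Pads are 15 mm wide; open, the fingers measure 128 mm over their backs; the gripper's body (75 mm by 188 mm) begins 65 mm behind the grasp point.
Start: joints at [-1.19, 0.116, 1.442, -0, 1.584, -0.038], TCP at [0.274, -0.617, 0.23] pointing down, gripper open.
Joint ranges: [-2.83, 2.83], [-0.83, 2.19], [0.07, 2.5], [-1.14, 4.28], [0.01, 3], [-2.97, 2.97]. Speed limits (rad/s): [1.89, 1.89, 2.22, 3.14, 3.14, 3.14].

INTERFACE

Orientations are given as a unit quaternion [w, x, y, z].
In Python, from plant import robot gives the robot as it stands. The module is installed in compiled form; this text tells all that it offers.
- The arm moves only by the tool arm_command, never from a script. Its arguments are lists of equal length, an entry for each row: "offset": the shift along the tool's x, y, z in m, a list of three; "rotation": the turn, a rotation vector about the tool's x, y, z in rad, a list of three; "hand": the finger opening in m, from 0 to 0.093. In form: {"offset": [[tx, ty, tz], ...], "rotation": [[wx, wy, wz], ...], "hand": [hand, ...]}. A call has exactly 8 rows; each row is the pose to reach, as a shift and turn from the pose commanded when the call began, along the tool's axes at that moment; what a row does not reach only later rows make up. A row lasts 1/12 s, in which the tool goes at most 41.7 mm and 7.16 degrees, less where a joint would pass 70% of its speed; a pose out of reach is approached as far as the arm can. A call with a gripper value outside its range is refused whole. The fingers move at their own pace and stop on an object; "squeeze" is the grip in N (left out, the last holds). Time passes only in rows, so rows that repeat a pose let the fingers close, or fill a call up. It gives the time, the measured TCP pose, the force and the opening at its end, in the units of the state.
- robot.state(): the state, without advancing time (a new reading comes with each control period).
- robot.get_image(name): name is "scene" or "side" or "wrist"; returns a dict with "image" (400x640x3 uint8, red, green, blue), "mtx" (3x3 intrinsics, pixels), "rvec" (rotation vector, rad) and "tvec" (3), from world to camera coordinates, as OpenCV has them. Camera axes: x right, y down, z forward; pixel columns grow to the right and rows downward; lengths in m; the calibration is good to about 2 mm. The wrist camera is an equidistant fisheye: a pixel r from the principal point sees the ray r / f radians off the axis. A picture is of the moment at which its call begins. There is no depth.
- robot.finish_job(): hands the job in, once; it reports no verdict.
The state is a dict: "time_s": time; "joint_pos": joint angles; "joint_velocities": joint speeds; "joint_torque": joint torques, N m; "ee_pos": TCP position; "orientation": TCP orientation; "wrist_force": force on the tool from outside, world axes, zero at the start; "moment": the same for the moment, N m; "finger_gap": finger opening in m.
Only numpy, scipy, OpenCV 4.12 (cv2) and the standard library are available. Lean on these libraries where they do the work, as an engineer would, in place of code of your own. Each camera call takes 0.05 s, during which the arm holds its last target.

TASK

The buffet is over. First take the small pink-topped dessert cup off the end of the switch bank and stand it upright on the empty paper round on the tray; then switch off all five amber food-warmer paddles in one single drag of a finger along the bank, without lifting the hand away part-way. Leave the green refrigerator paddle on, and don't tip the cup or disturb the two tubs on the tray or the mint-topped dessert beside the bank.

Things in the scene. Friction and masses are not known exactly. Their poses are not given: they have to be found in the camera images.
- bank: white switch bank fixed to the counter, 70 (x) by 340 (y) by 35 high. Origin: centre of its underside; y runs along the row, z up. From -y: a bare end (y = -170 to -85; the small cup stands there, at about y = -125), five amber paddles (y = -75, -39, -3, 33, 69), a bare gap, one green paddle (y = 148); all at x = 0, hinged at the top face
- warm1 (a joint): amber paddle 1 of 5 (food warmer, nearest the bare end), hinged at y = -75 in the bank's frame. 20 wide (x), 8 thick. 0 = on, upright, top 67 above the counter; 1.1 rad = off, folded towards the bank's +y end, then 53 high and reaching 31 along the row. Folds only towards +y. Light (0.2 N at the tip): friction holds it below about 0.45 rad, beyond 0.6 it falls to off by itself
- warm2 (a joint): amber paddle 2 of 5 (food warmer), hinged at y = -39 in the bank's frame. 20 wide (x), 8 thick. 0 = on, upright, top 67 above the counter; 1.1 rad = off, folded towards the bank's +y end, then 53 high and reaching 31 along the row. Folds only towards +y. Light (0.2 N at the tip): friction holds it below about 0.45 rad, beyond 0.6 it falls to off by itself
- warm3 (a joint): amber paddle 3 of 5 (food warmer), hinged at y = -3 in the bank's frame. 20 wide (x), 8 thick. 0 = on, upright, top 67 above the counter; 1.1 rad = off, folded towards the bank's +y end, then 53 high and reaching 31 along the row. Folds only towards +y. Light (0.2 N at the tip): friction holds it below about 0.45 rad, beyond 0.6 it falls to off by itself
- warm4 (a joint): amber paddle 4 of 5 (food warmer), hinged at y = 33 in the bank's frame. 20 wide (x), 8 thick. 0 = on, upright, top 67 above the counter; 1.1 rad = off, folded towards the bank's +y end, then 53 high and reaching 31 along the row. Folds only towards +y. Light (0.2 N at the tip): friction holds it below about 0.45 rad, beyond 0.6 it falls to off by itself
- warm5 (a joint): amber paddle 5 of 5 (food warmer), hinged at y = 69 in the bank's frame. 20 wide (x), 8 thick. 0 = on, upright, top 67 above the counter; 1.1 rad = off, folded towards the bank's +y end, then 53 high and reaching 31 along the row. Folds only towards +y. Light (0.2 N at the tip): friction holds it below about 0.45 rad, beyond 0.6 it falls to off by itself
- fridge (a joint): green folding paddle at the +y end of the switch bank (y = 148 in its frame): the refrigerator's switch, same shape and action as the amber ones; 0 = on (upright), 1.1 rad = off. It must stay on
- cup_mid (a point): small round brown-paper dessert cup with a white lid and pink top, 54 to 56 across, 56 high, about 120 g, standing upright on the bank's bare end; the point is its centre, half-way up (28 above its foot); z is its own axis
- spot (a point): centre of the round white paper with a yellow edge, 110 across, on the floor of the white tray (tray 200 in x by 260 in y, rim 14 high, floor 6 above the counter); the point is on the tray's floor. Axes are the tray's: its edges lie 100 off in x both ways, 70 off in -y and 190 off in +y, where the two tubs stand
- tub_a_mid (a point): brown-paper tub with a brown top on the tray, 82 across, 65 high; point at its centre. Bystander
- tub_b_mid (a point): second such tub beside it on the tray, 82 across, 65 high; point at its centre. Bystander
- jelly_a_mid (a point): dark dessert in a clear cup with a mint leaf, 70 across, 40 high, standing on the counter beside the bank; point at its centre. Bystander
There are look-alikes about, which are no part of the job. What is shaped like the part that bears cup_mid but yellow is not meant.

How it is judged:
By the outcome, as a careful person would: the job done as asked, in the order asked, and still so for the second after the job is handed in, with the robot touching nothing.
It also fails if it takes over 54 s, if anything falls off the work surface, if the arm or the gripper's body presses on something with over 40 N, if the wrist force passes 120 N, or if a joint passes its speed limit or range.

## Working session

There is one attempt and no reset: what is moved stays moved. The work goes in short steps, Python scripts to look and compute and a tool call to move; the robot and the scene stay as the last step left them, time stands still between calls to the robot, and variables do not carry over. Pictures are saved under pics/ and viewed, and the job is handed in when it is done.

Besides the shell and the picture viewer there is one more tool, called after "Call:" in YAML: its name, and indented under it one key for each argument. arm_command: Moves the arm, as the interface text tells. Its arguments: {"type":"object","properties":{"offset":{"type":"array","items":{"type":"array","items":{"type":"number"}}},"rotation":{"type":"array","items":{"type":"array","items":{"type":"number"}}},"hand":{"type":"array","items":{"type":"number"}},"squeeze":{"type":"number"}},"required":["offset","rotation","hand"]}

```bash
mkdir -p pics; cat > h.py <<'E'
import numpy as np, cv2, pickle
from plant import robot
def grab(names,tag):
    out={}
    for n in names:
        d=robot.get_image(n); out[n]=d
        cv2.imwrite(f'pics/{tag}_{n}.png',d['image'][:,:,::-1]); pickle.dump(d,open(f'pics/{tag}_{n}.pkl','wb'))
    return out
def load(tag,n): return pickle.load(open(f'pics/{tag}_{n}.pkl','rb'))
def ray(d,uv,fish=False):
    K=np.array(d['mtx'],float);R=cv2.Rodrigues(np.array(d['rvec'],float))[0];t=np.array(d['tvec'],float).ravel()
    x=(uv[0]-K[0,2])/K[0,0];y=(uv[1]-K[1,2])/K[1,1]
    if fish:
        r=np.hypot(x,y); v=np.array([np.sin(r)*x/max(r,1e-9),np.sin(r)*y/max(r,1e-9),np.cos(r)])
    else: v=np.array([x,y,1.])
    return -R.T@t, R.T@(v/np.linalg.norm(v))
def onplane(d,uv,z,fish=False):
    c,v=ray(d,uv,fish); return c+v*(z-c[2])/v[2]
def proj(d,P):
    return cv2.projectPoints(np.array(P,float).reshape(-1,3),np.array(d['rvec'],float),np.array(d['tvec'],float),np.array(d['mtx'],float),None)[0].reshape(-1,2)
E
python3 - <<'E'
from h import *
o=grab(['scene','side','wrist'],'a')
s=robot.state()
for k,v in s.items(): print(k,np.round(v,4))
for n in o: print(n,np.round(o[n]['mtx'],1).tolist(),np.round(ray(o[n],(320,200))[0],3))
E
```

```text
time_s 0.15
joint_pos [-1.1898  0.1164  1.4421  0.      1.584  -0.0378]
joint_velocities [-0.0024 -0.0003 -0.0014  0.0016 -0.0004 -0.0023]
joint_torque [ 8.00000e-04 -7.21760e+01 -6.22954e+01  7.79000e-02  2.26000e-02
 -0.00000e+00]
ee_pos [ 0.2745 -0.6165  0.2291]
orientation [-3.000e-04  8.387e-01 -5.446e-01 -4.000e-04]
wrist_force [-0.834  -0.5487  0.9742]
moment [ 0.0191 -0.0072 -0.0348]
finger_gap 0.0928
scene [[466.4, 0.0, 313.4], [0.0, 466.4, 205.2], [0.0, 0.0, 1.0]] [0.936 0.526 0.95 ]
side [[373.0, 0.0, 314.6], [0.0, 373.0, 199.8], [0.0, 0.0, 1.0]] [0.509 0.734 0.567]
wrist [[309.7, 0.0, 327.1], [0.0, 309.7, 198.0], [0.0, 0.0, 1.0]] [ 0.337 -0.588  0.384]
```

View pics/a_scene.png

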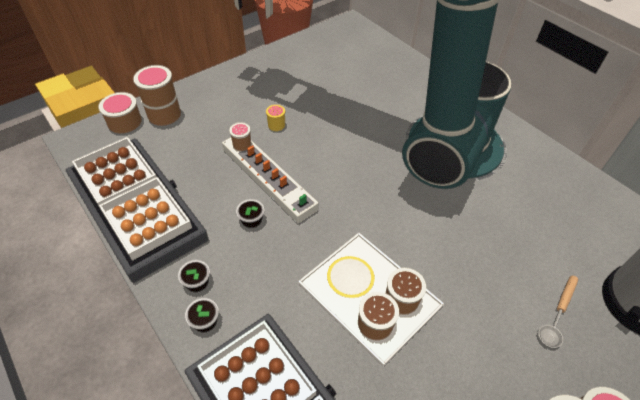

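View pics/a_side.png

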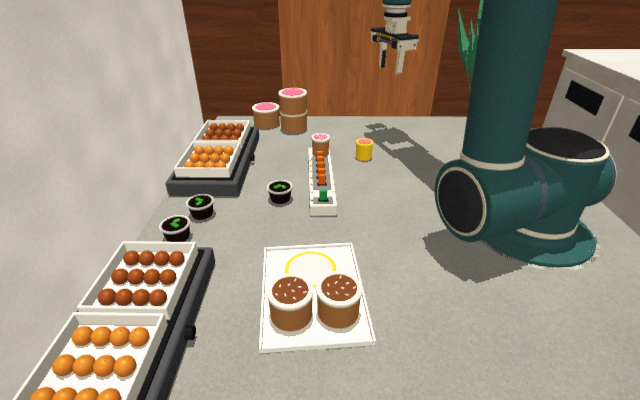

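View pics/a_wrist.png

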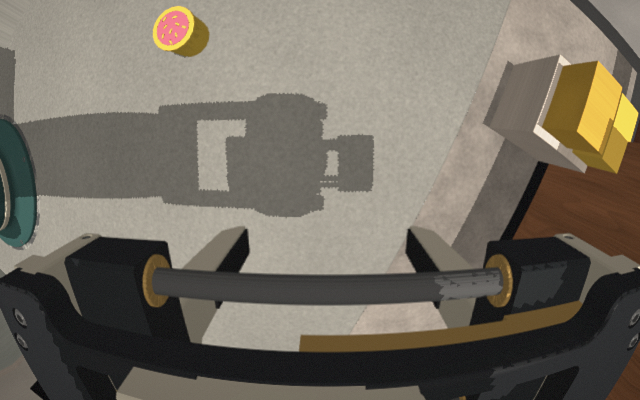

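The scene view has four pink-topped candidates:
- The small brown cup with a white lid, on the bank's end at about (240,136). It fits: it is small, brown and white, and stands on the bare end.
- The yellow cup at (276,118), which is excluded by its colour.
- Two big brown tubs at (120,112) and (155,90), which are too big and stand off the bank.

The paper round is at (351,277) and the green paddle at (303,200). Next I'll confirm the cup in a crop and measure.

```bash
python3 - <<'E'
from h import *
a=load('a','scene')['image'][105:225,200:330,::-1]; b=load('a','side')['image'][120:220,270:390,::-1]
a=cv2.resize(a,None,fx=4.5,fy=4.5,interpolation=cv2.INTER_CUBIC)
cv2.imwrite('pics/crop1.png',a)
cv2.imwrite('pics/crop2.png',cv2.resize(b,None,fx=5,fy=5,interpolation=cv2.INTER_CUBIC))
E
```

```text
(no output)
```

View pics/crop1.png

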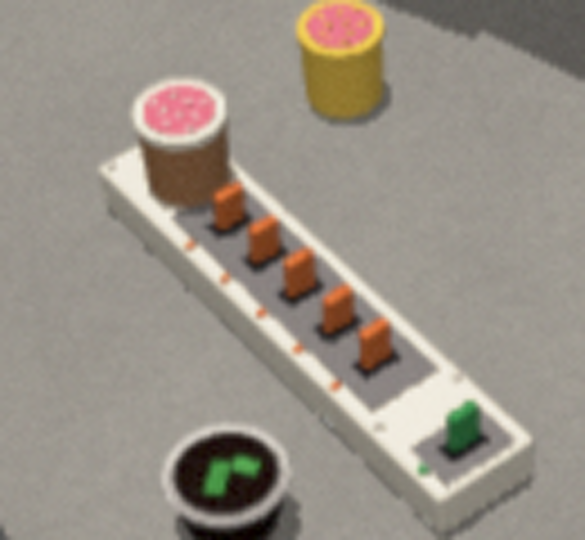

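View pics/crop2.png

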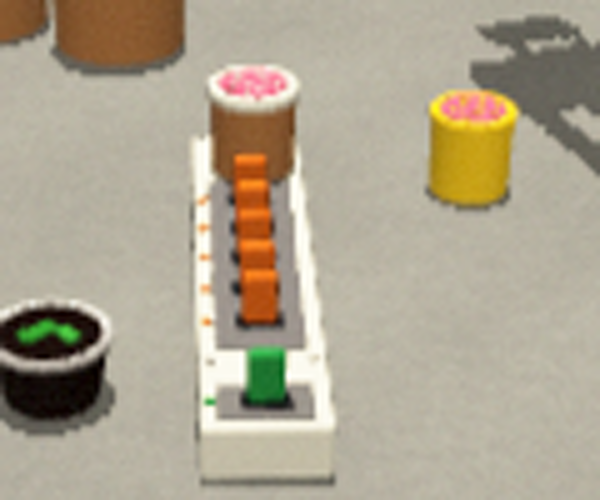

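The crop shows the brown, white-lidded, pink-topped cup on the bank's bare end, at about (240,130) in the scene view. The yellow one stands on the counter. Now measuring.

```bash
cat > m.py <<'E'
from h import *
import sys
def blobs(img,lo,hi,mn=6):
    hsv=cv2.cvtColor(img,cv2.COLOR_RGB2HSV); m=cv2.inRange(hsv,np.array(lo),np.array(hi))
    n,l,s,c=cv2.connectedComponentsWithStats(m)
    return [(c[i],s[i]) for i in range(1,n) if s[i][4]>=mn]
def show(tag,n,fish=False):
    d=load(tag,n);im=d['image']
    for name,lo,hi,z in [('pink',(165,80,120),(179,200,255),.091),('amber',(5,150,150),(14,255,255),.067-.006),('green',(60,100,60),(80,255,255),.06),('yellow',(23,120,150),(32,255,255),.006)]:
        for c,s in blobs(im,lo,hi):
            print(n,name,np.round(c,1),s.tolist(),np.round(onplane(d,c,z,fish),4))
E
python3 - <<'E'
from m import *
for n in ['scene','side']: show('a',n)
d=load('a','scene')
for p in [(100,170),(440,500),(530,440),(232,160)]:
    print(p,np.round(onplane(d,(200+p[0]/4.5-.4,105+p[1]/4.5-.4),.035),4))
d=load('a','side')
for p in [(200,430),(333,430),(190,140)]:
    print(p,np.round(onplane(d,(270+p[0]/5-.4,120+p[1]/5-.4),.035),4))
E
```

```text
scene pink [151.8  75.9] [138, 68, 29, 17, 381] [ 0.6011 -0.6869  0.091 ]
scene pink [116.8 103.3] [103, 95, 28, 18, 383] [ 0.735  -0.6296  0.091 ]
scene pink [276.  110.2] [272, 107, 10, 8, 39] [ 0.3928 -0.3378  0.091 ]
scene pink [269.8 110.2] [269, 109, 3, 4, 8] [ 0.4068 -0.3481  0.091 ]
scene pink [239.3 129.1] [232, 124, 16, 11, 120] [ 0.5154 -0.3333  0.091 ]
scene pink [605.6 396.8] [592, 393, 30, 7, 138] [0.3635 0.6525 0.091 ]
scene amber [292.3   4.1] [274, 0, 36, 13, 254] [-0.0115 -0.8205  0.061 ]
scene amber [261.7   5.1] [259, 3, 5, 5, 16] [ 0.0829 -0.8811  0.061 ]
scene amber [250.1 147.3] [248, 146, 6, 4, 15] [ 0.5157 -0.2848  0.061 ]
scene amber [121.9 149.7] [121, 148, 3, 4, 9] [ 0.7932 -0.4816  0.061 ]
scene amber [110.9 154.3] [110, 153, 3, 4, 9] [ 0.8233 -0.4825  0.061 ]
scene amber [257.8 154.9] [256, 154, 5, 3, 9] [ 0.5147 -0.2487  0.061 ]
scene amber [ 99.7 159.3] [98, 158, 4, 4, 10] [ 0.8537 -0.4826  0.061 ]
scene amber [129.4 160.6] [127, 159, 5, 4, 14] [ 0.7938 -0.432   0.061 ]
scene amber [265.4 162.2] [263, 161, 6, 4, 13] [ 0.5133 -0.2147  0.061 ]
scene ambe
[... 7302 characters left out ...]
11 0.061 ]
side green [480.   11.9] [478, 0, 6, 28, 91] [-1.0257 -3.3671  0.06  ]
side green [467.4  46.3] [458, 10, 21, 69, 660] [-0.402  -1.7858  0.06  ]
side green [322.8 194.8] [319, 190, 8, 11, 75] [ 0.5075 -0.048   0.06  ]
side yellow [363.8 150.8] [356, 139, 18, 22, 270] [ 0.3701 -0.4059  0.006 ]
side yellow [308.6 260.1] [285, 252, 51, 22, 171] [0.5375 0.1309 0.006 ]
side yellow [314. 286.] [313, 285, 3, 3, 9] [0.5241 0.2063 0.006 ]
(100, 170) [ 0.5558 -0.3721  0.035 ]
(440, 500) [ 0.539 -0.039  0.035]
(530, 440) [ 0.474  -0.0426  0.035 ]
(232, 160) [ 0.4856 -0.3307  0.035 ]
(200, 430) [ 0.5404 -0.0364  0.035 ]
(333, 430) [ 0.4737 -0.0373  0.035 ]
(190, 140) [ 0.5576 -0.3683  0.035 ]
```

```bash
cat >> h.py <<'E'
from scipy.spatial.transform import Rotation as Ro
def rot(s): q=s['orientation']; return Ro.from_quat([q[1],q[2],q[3],q[0]])
def goto(p,yaw):
    s=robot.state();R=rot(s)
    T=Ro.from_matrix(np.array([[np.cos(yaw),np.sin(yaw),0],[np.sin(yaw),-np.cos(yaw),0],[0,0,-1]]))
    print('t',round(s['time_s'],2),'at',np.round(s['ee_pos'],4),'gap',round(s['finger_gap'],4),'F',np.round(s['wrist_force'],2))
    print('offset',np.round(R.inv().apply(np.array(p)-s['ee_pos']),4),'rotvec',np.round((R.inv()*T).as_rotvec(),4))
E
python3 - <<'E'
from h import *
for n,sl in [('scene',(320,250,385,305))]:
    d=load('a',n);im=d['image'];hsv=cv2.cvtColor(im,cv2.COLOR_RGB2HSV)
    m=cv2.inRange(hsv,(20,60,120),(35,255,255));x0,y0,x1,y1=sl
    q=np.zeros_like(m);q[y0:y1,x0:x1]=m[y0:y1,x0:x1]
    ys,xs=np.nonzero(q)
    P=np.array([onplane(d,(x,y),.006)[:2] for x,y in zip(xs,ys)])
    A=np.c_[2*P,np.ones(len(P))];s=np.linalg.lstsq(A,(P**2).sum(1),rcond=None)[0]
    print(n,'ring centre',s[:2],'r',np.sqrt(s[2]+s[0]**2+s[1]**2), P.min(0),P.max(0))
d=load('a','side');im=d['image'];cv2.imwrite('pics/c3.png',cv2.resize(np.hstack([im[235:355,250:380],load('a','scene')['image'][230:350,300:430]])[:,:,::-1],None,fx=3,fy=3))
goto((.517,-.332,.15),.045)
E
```

```text
scene ring centre [0.53183283 0.15680545] r 0.050838122373663766 [0.47775459 0.1021636 ] [0.58657994 0.21137516]
t 0.15 at [ 0.2745 -0.6165  0.2291] gap 0.0928 F [-0.83 -0.55  0.97]
offset [-0.1612 -0.3373  0.0793] rotvec [-6.0000e-04  7.0000e-04 -1.1969e+00]
```

View pics/c3.png

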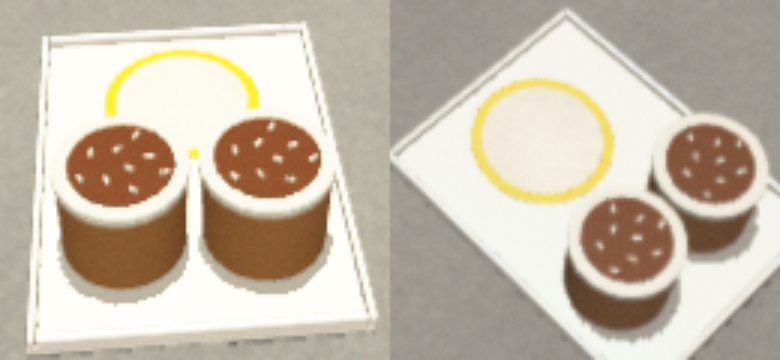

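The ring fits to (0.532, 0.157). It measures 109 mm across against the stated 110, so it agrees. Moving above the cup.

Call:
arm_command:
  offset:
    - [-0.02, -0.042, 0.01]
    - [-0.04, -0.084, 0.02]
    - [-0.06, -0.126, 0.03]
    - [-0.08, -0.168, 0.04]
    - [-0.1, -0.21, 0.05]
    - [-0.12, -0.252, 0.05]
    - [-0.14, -0.294, 0.05]
    - [-0.161, -0.337, 0.05]
  rotation:
    - [0, 0, -0.12]
    - [0, 0, -0.24]
    - [0, 0, -0.36]
    - [0, 0, -0.48]
    - [0, 0, -0.6]
    - [0, 0, -0.72]
    - [0, 0, -0.84]
    - [0, 0, -0.96]
  hand: [0.093, 0.093, 0.093, 0.093, 0.093, 0.093, 0.093, 0.093]

```text
time_s: 0.82
ee_pos: [0.4886, -0.365, 0.1798]
orientation: [-0.0, 0.996, -0.093, -0.0]
wrist_force: [-0.0, -1.4, 0.4]
finger_gap: 0.0928
```

```bash
python3 - <<'E'
from h import *
goto((.517,-.332,.15),.045)
E
```

```text
t 0.82 at [ 0.4886 -0.365   0.1798] gap 0.0928 F [-0.01 -1.43  0.44]
offset [ 0.0218 -0.0377  0.0298] rotvec [-0.0003  0.0005 -0.2312]
```

Call:
arm_command:
  offset:
    - [0, 0, 0]
    - [0, 0, 0]
    - [0, 0, 0]
    - [0, 0, 0]
    - [0, 0, 0]
    - [0, 0, 0]
    - [0, 0, 0]
    - [0, 0, 0]
  rotation:
    - [0, 0, -0.1]
    - [0, 0, -0.2]
    - [0, 0, -0.23]
    - [0, 0, -0.23]
    - [0, 0, -0.23]
    - [0, 0, -0.23]
    - [0, 0, -0.23]
    - [0, 0, -0.23]
  hand: [0.093, 0.093, 0.093, 0.093, 0.093, 0.093, 0.093, 0.093]

```text
time_s: 1.48
ee_pos: [0.4877, -0.367, 0.1803]
orientation: [-0.0, 1.0, 0.018, -0.0]
wrist_force: [0.3, -0.0, -0.2]
finger_gap: 0.0927
```

```bash
python3 - <<'E'
from m import *
goto((.517,-.332,.15),.045)
o=grab(['wrist'],'b')
E
```

```text
t 1.48 at [ 0.4877 -0.367   0.1803] gap 0.0927 F [ 0.34 -0.04 -0.25]
offset [ 0.0306 -0.0339  0.0303] rotvec [-0.      0.0001 -0.008 ]
```

View pics/b_wrist.png

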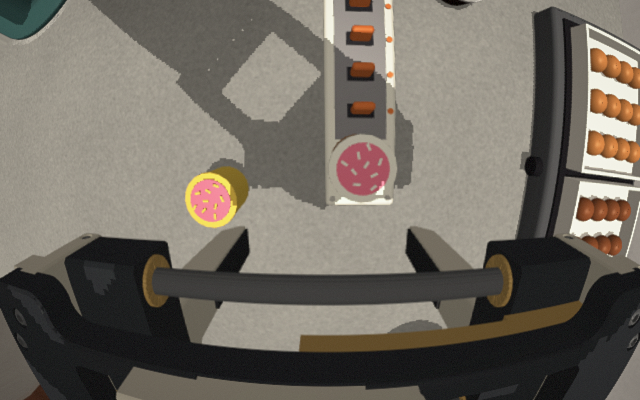

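The wrist view shows the brown cup's pink top at (363,168), with the yellow cup at (212,200). I'll use it for a second position fix.

```bash
python3 - <<'E'
from m import *
d=load('b','wrist');im=d['image']
hsv=cv2.cvtColor(im,cv2.COLOR_RGB2HSV);m=cv2.inRange(hsv,(160,70,80),(179,255,255))
q=np.zeros_like(m);q[135:205,325:400]=m[135:205,325:400]
c,r=cv2.minEnclosingCircle(cv2.findNonZero(q)); print(c,r,onplane(d,c,.091,True), onplane(d,(c[0]+r,c[1]),.091,True))
am=cv2.inRange(hsv,(5,150,100),(16,255,255));am[:,:345]=0;am[:,376:]=0;am[125:]=0
n,l,s,cc=cv2.connectedComponentsWithStats(am)
for i in range(1,n):
    if s[i][4]>30: print(cc[i],s[i].tolist(),onplane(d,cc[i],.064,True))
for p in [(328,203),(393,204),(397,2),(326,2)]: print(p,onplane(d,p,.035,True))
E
```

```text
(362.7070617675781, 168.64927673339844) 26.506046295166016 [ 0.51549935 -0.33507433  0.091     ] [ 0.53715694 -0.33405821  0.091     ]
[359.50793651   2.72222222] [350, 0, 20, 7, 126] [ 0.51024882 -0.18781706  0.064     ]
[361.6137931   32.42758621] [351, 26, 23, 15, 290] [ 0.51277476 -0.2169546   0.064     ]
[363.          66.47727273] [352, 62, 23, 11, 176] [ 0.51491299 -0.24849898  0.064     ]
[362.85321101 106.7293578 ] [352, 102, 23, 11, 218] [ 0.51615137 -0.28439262  0.064     ]
(328, 203) [ 0.48950826 -0.37985167  0.035     ]
(393, 204) [ 0.55594272 -0.37854357  0.035     ]
(397, 2) [ 0.55047193 -0.17106466  0.035     ]
(326, 2) [ 0.48005745 -0.17719604  0.035     ]
```

All three views put the cup at about (0.516, -0.333), with a bank yaw of about 0.04. Descending.

Call:
arm_command:
  offset:
    - [0.03, -0.033, 0.0]
    - [0.03, -0.033, 0.01]
    - [0.03, -0.033, 0.03]
    - [0.03, -0.033, 0.055]
    - [0.03, -0.033, 0.08]
    - [0.03, -0.033, 0.1]
    - [0.03, -0.033, 0.115]
    - [0.03, -0.033, 0.125]
  rotation:
    - [0, 0, -0.008]
    - [0, 0, -0.008]
    - [0, 0, -0.008]
    - [0, 0, -0.008]
    - [0, 0, -0.008]
    - [0, 0, -0.008]
    - [0, 0, -0.008]
    - [0, 0, -0.008]
  hand: [0.093, 0.093, 0.093, 0.093, 0.093, 0.093, 0.093, 0.093]

```text
time_s: 2.2
ee_pos: [0.5159, -0.3324, 0.0532]
orientation: [-0.001, 1.0, 0.023, -0.001]
wrist_force: [0.2, -0.2, 1.6]
finger_gap: 0.0931
```

Call:
arm_command:
  offset:
    - [0, 0, 0]
    - [0, 0, 0]
    - [0, 0, 0]
    - [0, 0, 0]
    - [0, 0, 0]
    - [0, 0, 0]
    - [0, 0, 0]
    - [0, 0, 0]
  rotation:
    - [0, 0, 0]
    - [0, 0, 0]
    - [0, 0, 0]
    - [0, 0, 0]
    - [0, 0, 0]
    - [0, 0, 0]
    - [0, 0, 0]
    - [0, 0, 0]
  hand: [0.093, 0.08, 0.07, 0.06, 0.05, 0.045, 0.045, 0.045]
  squeeze: 12

```text
time_s: 2.87
ee_pos: [0.5167, -0.3329, 0.0557]
orientation: [0.0, 1.0, 0.023, 0.0]
wrist_force: [-0.6, 0.6, 3.2]
finger_gap: 0.056
```

```bash
python3 - <<'E'
from m import *
goto((.516,-.333,.055),.045)
o=grab(['side','wrist'],'c')
cv2.imwrite('pics/c_crop.png',cv2.resize(o['side']['image'][80:220,230:420,::-1],None,fx=4,fy=4))
E
```

```text
t 2.87 at [ 0.5167 -0.3329  0.0557] gap 0.056 F [-0.55  0.55  3.15]
offset [-0.0007  0.0001  0.0007] rotvec [ 0.0004 -0.0004  0.001 ]
```

View pics/c_crop.png

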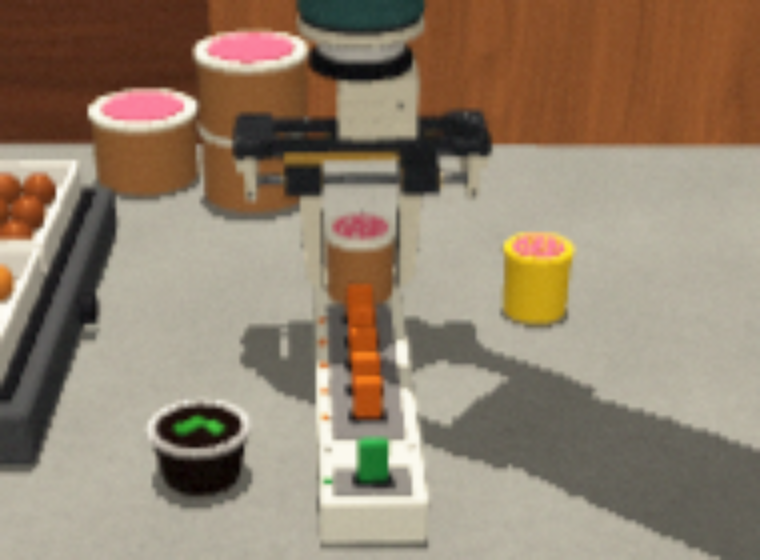

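View pics/c_wrist.png

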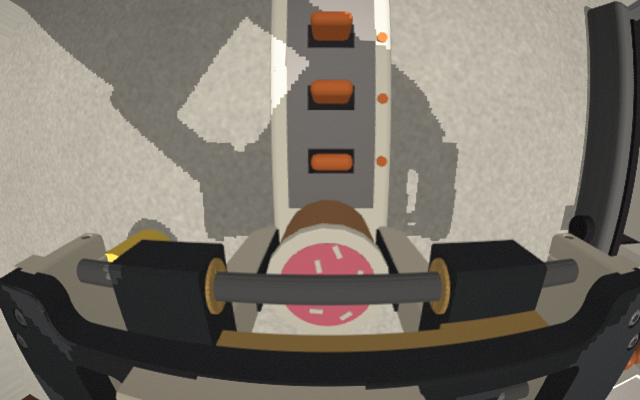

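The cup is upright between the pads with a 56 mm gap, and the paddles are untouched. Lifting.

Call:
arm_command:
  offset:
    - [0, 0, -0.005]
    - [0, 0, -0.015]
    - [0, 0, -0.03]
    - [0, 0, -0.05]
    - [0, 0, -0.07]
    - [0, 0, -0.09]
    - [0, 0, -0.105]
    - [0, 0, -0.11]
  rotation:
    - [0, 0, 0]
    - [0, 0, 0]
    - [0, 0, 0]
    - [0, 0, 0]
    - [0, 0, 0]
    - [0, 0, 0]
    - [0, 0, 0]
    - [0, 0, 0]
  hand: [0.045, 0.045, 0.045, 0.045, 0.045, 0.045, 0.045, 0.045]

```text
time_s: 3.63
ee_pos: [0.5172, -0.3332, 0.1686]
orientation: [0.001, 1.0, 0.023, 0.001]
wrist_force: [0.1, -0.7, -0.5]
finger_gap: 0.056
```

```bash
python3 - <<'E'
from m import *
goto((.532,.157,.165),.045)
E
```

```text
t 3.63 at [ 0.5172 -0.3332  0.1686] gap 0.056 F [ 0.07 -0.71 -0.47]
offset [ 0.0374 -0.489   0.0027] rotvec [ 0.0021 -0.0027  0.001 ]
```

Call:
arm_command:
  offset:
    - [0.001, -0.008, 0]
    - [0.002, -0.025, 0]
    - [0.004, -0.05, 0]
    - [0.006, -0.08, 0]
    - [0.008, -0.11, 0]
    - [0.01, -0.14, 0]
    - [0.013, -0.17, 0]
    - [0.015, -0.2, 0]
  rotation:
    - [0, 0, 0]
    - [0, 0, 0]
    - [0, 0, 0]
    - [0, 0, 0]
    - [0, 0, 0]
    - [0, 0, 0]
    - [0, 0, 0]
    - [0, 0, 0]
  hand: [0.045, 0.045, 0.045, 0.045, 0.045, 0.045, 0.045, 0.045]

```text
time_s: 4.3
ee_pos: [0.5214, -0.1295, 0.1637]
orientation: [-0.0, 1.0, 0.023, -0.001]
wrist_force: [0.3, 0.0, -0.8]
finger_gap: 0.0558
```

Call:
arm_command:
  offset:
    - [0.003, -0.03, 0]
    - [0.006, -0.06, 0]
    - [0.009, -0.09, 0]
    - [0.012, -0.12, 0]
    - [0.015, -0.15, 0]
    - [0.017, -0.175, 0]
    - [0.019, -0.195, 0]
    - [0.02, -0.21, 0]
  rotation:
    - [0, 0, 0]
    - [0, 0, 0]
    - [0, 0, 0]
    - [0, 0, 0]
    - [0, 0, 0]
    - [0, 0, 0]
    - [0, 0, 0]
    - [0, 0, 0]
  hand: [0.045, 0.045, 0.045, 0.045, 0.045, 0.045, 0.045, 0.045]

```text
time_s: 4.97
ee_pos: [0.5312, 0.0812, 0.1637]
orientation: [-0.0, 1.0, 0.024, -0.001]
wrist_force: [-0.1, -0.7, -1.1]
finger_gap: 0.0559
```

```bash
python3 - <<'E'
from m import *
goto((.532,.157,.165),.045)
o=grab(['scene','wrist'],'d')
E
```

```text
t 4.97 at [0.5312 0.0812 0.1637] gap 0.0559 F [-0.11 -0.67 -1.06]
offset [ 0.0044 -0.0756 -0.0013] rotvec [-0.0003  0.0022  0.0027]
```

View pics/d_scene.png

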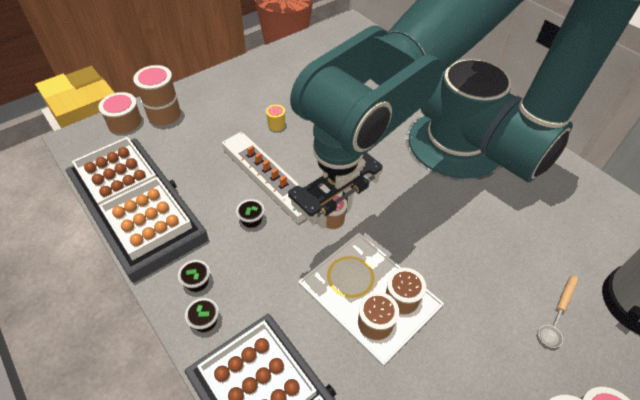

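View pics/d_wrist.png

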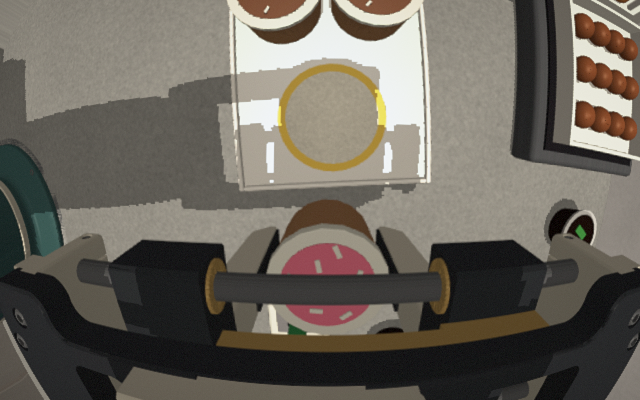

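The cup is held well, and the ring is empty with its centre at about (332,117) in the wrist view. Cross-checking that position.

```bash
python3 - <<'E'
from m import *
d=load('d','wrist')
hsv=cv2.cvtColor(d['image'],cv2.COLOR_RGB2HSV);m=cv2.inRange(hsv,(20,130,80),(34,255,255));q=np.zeros_like(m);q[55:178,265:395]=m[55:178,265:395]
ys,xs=np.nonzero(q);print(xs.min(),xs.max(),ys.min(),ys.max())
P=np.array([onplane(d,(x,y),.006,True)[:2] for x,y in zip(xs,ys)])
print(P.min(0),P.max(0),(P.min(0)+P.max(0))/2)
goto((.532,.157,.165),.045)
E
```

```text
278 385 64 170
[0.47855213 0.10121691] [0.58626532 0.20991289] [0.53240872 0.1555649 ]
t 5.07 at [0.5314 0.0811 0.1638] gap 0.056 F [ 0.23 -0.6  -1.27]
offset [ 0.0043 -0.0758 -0.0012] rotvec [-0.0004  0.0022  0.0038]
```

Call:
arm_command:
  offset:
    - [0.001, -0.02, 0]
    - [0.002, -0.045, 0]
    - [0.004, -0.065, 0]
    - [0.004, -0.075, 0.01]
    - [0.004, -0.075, 0.035]
    - [0.004, -0.075, 0.065]
    - [0.004, -0.075, 0.09]
    - [0.004, -0.075, 0.105]
  rotation:
    - [0, 0, 0]
    - [0, 0, 0]
    - [0, 0, 0]
    - [0, 0, 0]
    - [0, 0, 0]
    - [0, 0, 0]
    - [0, 0, 0]
    - [0, 0, 0]
  hand: [0.045, 0.045, 0.045, 0.045, 0.045, 0.045, 0.045, 0.045]

```text
time_s: 5.73
ee_pos: [0.5311, 0.1527, 0.0559]
orientation: [0.001, 1.0, 0.023, -0.002]
wrist_force: [-0.2, -0.1, -2.1]
finger_gap: 0.0561
```

Call:
arm_command:
  offset:
    - [0, 0, 0.005]
    - [0, 0, 0.01]
    - [0, 0, 0.015]
    - [0, 0, 0.019]
    - [0, 0, 0.023]
    - [0, 0, 0.026]
    - [0, 0, 0.028]
    - [0, 0, 0.028]
  rotation:
    - [0, 0, 0]
    - [0, 0, 0]
    - [0, 0, 0]
    - [0, 0, 0]
    - [0, 0, 0]
    - [0, 0, 0]
    - [0, 0, 0]
    - [0, 0, 0]
  hand: [0.045, 0.045, 0.045, 0.045, 0.045, 0.045, 0.045, 0.045]

```text
time_s: 6.4
ee_pos: [0.5332, 0.1535, 0.0321]
orientation: [0.0, 1.0, 0.023, -0.0]
wrist_force: [0.5, -0.5, -0.7]
finger_gap: 0.0558
```

```bash
python3 - <<'E'
from m import *
goto((.532,.156,.0267),.045)
print(robot.state()['joint_velocities'])
E
```

```text
t 6.4 at [0.5332 0.1535 0.0321] gap 0.0558 F [ 0.49 -0.52 -0.73]
offset [-0.0011 -0.0026  0.0054] rotvec [0.     0.0001 0.001 ]
[-3.81763448e-05 -3.28900339e-03 -5.15350409e-03 -3.32350036e-04
  6.91128164e-03  1.10049351e-03]
```

Call:
arm_command:
  offset:
    - [-0.001, -0.002, 0.0]
    - [-0.001, -0.002, 0.001]
    - [-0.001, -0.002, 0.002]
    - [-0.001, -0.002, 0.003]
    - [-0.001, -0.002, 0.004]
    - [-0.001, -0.002, 0.0045]
    - [-0.001, -0.002, 0.0045]
    - [-0.001, -0.002, 0.0045]
  rotation:
    - [0, 0, 0]
    - [0, 0, 0]
    - [0, 0, 0]
    - [0, 0, 0]
    - [0, 0, 0]
    - [0, 0, 0]
    - [0, 0, 0]
    - [0, 0, 0]
  hand: [0.045, 0.045, 0.045, 0.045, 0.045, 0.045, 0.045, 0.045]

```text
time_s: 7.07
ee_pos: [0.5321, 0.1555, 0.0279]
orientation: [-0.0, 1.0, 0.023, -0.0]
wrist_force: [-0.0, 0.3, -1.3]
finger_gap: 0.0557
```

```bash
python3 - <<'E'
from m import *
goto((.532,.156,.0267),.045)
o=grab(['side'],'e')
goto((.532,.156,.0267),.045)
cv2.imwrite('pics/e_crop.png',cv2.resize(o['side']['image'][170:350,220:420,::-1],None,fx=3.5,fy=3.2))
E
```

```text
t 7.07 at [0.5321 0.1555 0.0279] gap 0.0557 F [-0.03  0.31 -1.33]
offset [-0.0001 -0.0005  0.0012] rotvec [-0.     0.     0.001]
t 7.12 at [0.5322 0.1555 0.0279] gap 0.0563 F [-0.7   0.01 -1.38]
offset [-0.0002 -0.0005  0.0012] rotvec [-0.     -0.0001  0.001 ]
```

View pics/e_crop.png

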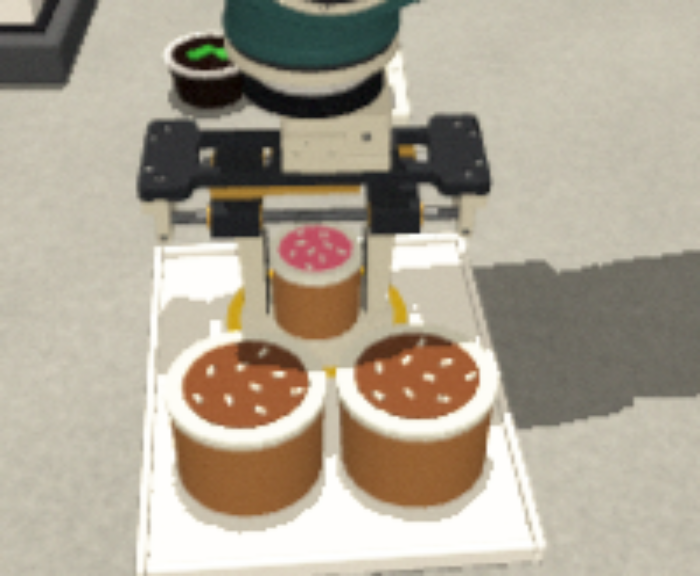

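The cup is upright over the ring and clear of the tubs. The wrist still reads its 1.3 N weight, so it is about 1 mm up. Lowering until it is unloaded.

Call:
arm_command:
  offset:
    - [0, 0, 0.0003]
    - [0, 0, 0.0006]
    - [0, 0, 0.0009]
    - [0, 0, 0.0012]
    - [0, 0, 0.0015]
    - [0, 0, 0.0015]
    - [0, 0, 0.0015]
    - [0, 0, 0.0015]
  rotation:
    - [0, 0, 0]
    - [0, 0, 0]
    - [0, 0, 0]
    - [0, 0, 0]
    - [0, 0, 0]
    - [0, 0, 0]
    - [0, 0, 0]
    - [0, 0, 0]
  hand: [0.045, 0.045, 0.045, 0.045, 0.045, 0.045, 0.045, 0.045]

```text
time_s: 7.78
ee_pos: [0.5322, 0.1555, 0.0267]
orientation: [-0.0, 1.0, 0.023, 0.0]
wrist_force: [-3.1, 0.6, 6.4]
finger_gap: 0.056
```

It has touched down: the force went from -1.3 to +6.4 N at z = 0.0267, the predicted height. Releasing gently.

Call:
arm_command:
  offset:
    - [0, 0, -0.0005]
    - [0, 0, -0.0005]
    - [0, 0, -0.0005]
    - [0, 0, -0.0005]
    - [0, 0, -0.0005]
    - [0, 0, -0.0005]
    - [0, 0, -0.0005]
    - [0, 0, -0.0005]
  rotation:
    - [0, 0, 0]
    - [0, 0, 0]
    - [0, 0, 0]
    - [0, 0, 0]
    - [0, 0, 0]
    - [0, 0, 0]
    - [0, 0, 0]
    - [0, 0, 0]
  hand: [0.055, 0.057, 0.06, 0.065, 0.07, 0.075, 0.08, 0.085]

```text
time_s: 8.45
ee_pos: [0.5322, 0.1555, 0.0268]
orientation: [-0.0, 1.0, 0.023, 0.0]
wrist_force: [-1.2, -0.1, -0.3]
finger_gap: 0.0822
```

Call:
arm_command:
  offset:
    - [0, 0, 0]
    - [0, 0, -0.005]
    - [0, 0, -0.015]
    - [0, 0, -0.03]
    - [0, 0, -0.055]
    - [0, 0, -0.085]
    - [0, 0, -0.115]
    - [0, 0, -0.14]
  rotation:
    - [0, 0, 0]
    - [0, 0, 0]
    - [0, 0, 0]
    - [0, 0, 0]
    - [0, 0, 0]
    - [0, 0, 0]
    - [0, 0, 0]
    - [0, 0, 0]
  hand: [0.085, 0.085, 0.085, 0.085, 0.085, 0.085, 0.085, 0.085]

```text
time_s: 9.12
ee_pos: [0.5322, 0.1555, 0.1703]
orientation: [-0.0, 1.0, 0.023, 0.001]
wrist_force: [-0.1, 0.7, 0.3]
finger_gap: 0.0851
```

```bash
python3 - <<'E'
from m import *
o=grab(['scene'],'f')
cv2.imwrite('pics/f_crop.png',cv2.resize(o['scene']['image'][100:360,180:450,::-1],None,fx=2.2,fy=2.2))
goto((.5196,-.333,.16),.045)
E
```

```text
t 9.17 at [0.5337 0.1559 0.1752] gap 0.0851 F [0.31 0.17 4.98]
offset [-0.0366  0.4877  0.0142] rotvec [-0.0015 -0.0075  0.001 ]
```

View pics/f_crop.png

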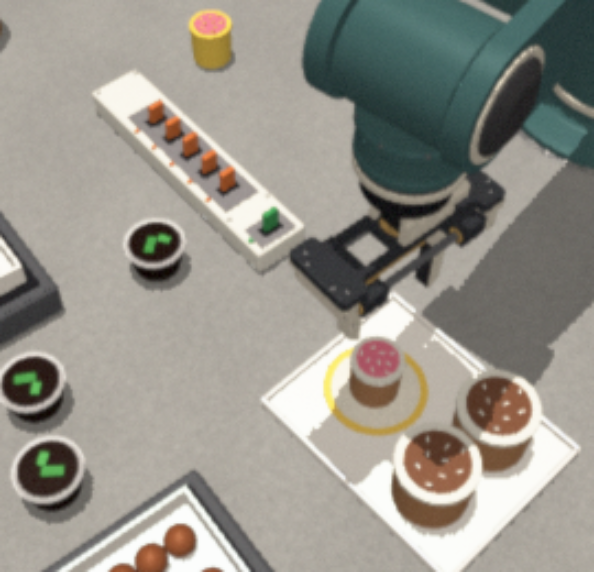

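The cup stands upright, centred on the round, with the tubs unmoved and all paddles still on. Going back to the bank's bare end at height, closing the fingers on the way.

Call:
arm_command:
  offset:
    - [0, 0.01, 0]
    - [-0.002, 0.035, 0]
    - [-0.005, 0.065, 0]
    - [-0.008, 0.1, 0]
    - [-0.01, 0.135, 0]
    - [-0.013, 0.17, 0]
    - [-0.016, 0.205, 0]
    - [-0.018, 0.24, 0]
  rotation:
    - [0, 0, 0]
    - [0, 0, 0]
    - [0, 0, 0]
    - [0, 0, 0]
    - [0, 0, 0]
    - [0, 0, 0]
    - [0, 0, 0]
    - [0, 0, 0]
  hand: [0.085, 0.085, 0.07, 0.05, 0.03, 0.01, 0, 0]

```text
time_s: 9.83
ee_pos: [0.5243, -0.0871, 0.1666]
orientation: [0.0, 1.0, 0.023, -0.0]
wrist_force: [-0.4, 0.0, -0.1]
finger_gap: 0.0496
```

Call:
arm_command:
  offset:
    - [-0.003, 0.035, 0]
    - [-0.006, 0.07, 0]
    - [-0.009, 0.105, 0]
    - [-0.011, 0.14, 0]
    - [-0.013, 0.175, 0]
    - [-0.015, 0.205, 0]
    - [-0.017, 0.23, 0]
    - [-0.019, 0.248, 0]
  rotation:
    - [0, 0, 0]
    - [0, 0, 0]
    - [0, 0, 0]
    - [0, 0, 0]
    - [0, 0, 0]
    - [0, 0, 0]
    - [0, 0, 0]
    - [0, 0, 0]
  hand: [0, 0, 0, 0, 0, 0, 0, 0]

```text
time_s: 10.5
ee_pos: [0.5165, -0.3362, 0.1661]
orientation: [-0.0, 1.0, 0.022, -0.001]
wrist_force: [-0.6, 0.4, 0.2]
finger_gap: 0.0008
```

Call:
arm_command:
  offset:
    - [0, 0, 0]
    - [0, 0, 0]
    - [0, 0, 0]
    - [0, 0, 0.01]
    - [0, 0, 0.02]
    - [0, 0, 0.03]
    - [0, 0, 0.04]
    - [0, 0, 0.04]
  rotation:
    - [0, 0, 0]
    - [0, 0, 0]
    - [0, 0, 0]
    - [0, 0, 0]
    - [0, 0, 0]
    - [0, 0, 0]
    - [0, 0, 0]
    - [0, 0, 0]
  hand: [0, 0, 0, 0, 0, 0, 0, 0]

```text
time_s: 11.17
ee_pos: [0.5169, -0.3328, 0.1238]
orientation: [-0.001, 1.0, 0.023, -0.001]
wrist_force: [0.2, -0.6, -0.3]
finger_gap: 0.0008
```

```bash
python3 - <<'E'
from m import *
goto((.518,-.333,.069),.042)
o=grab(['wrist'],'g')
E
```

```text
t 11.17 at [ 0.5169 -0.3328  0.1238] gap 0.0008 F [ 0.17 -0.56 -0.34]
offset [0.0013 0.0004 0.0548] rotvec [-0.0021  0.0027  0.0045]
```

View pics/g_wrist.png

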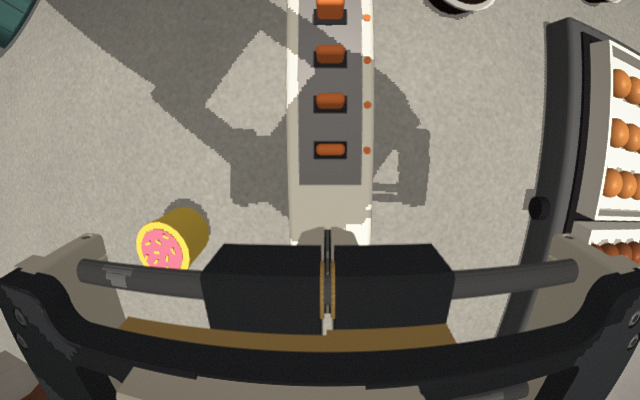

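The closed fingers (column 327) line up with the paddle row (column 330), over the bare end. Descending to the drag height.

Call:
arm_command:
  offset:
    - [0.001, 0, 0.01]
    - [0.001, 0, 0.02]
    - [0.001, 0, 0.03]
    - [0.001, 0, 0.04]
    - [0.001, 0, 0.048]
    - [0.001, 0, 0.053]
    - [0.001, 0, 0.053]
    - [0.001, 0, 0.053]
  rotation:
    - [0, 0, 0]
    - [0, 0, 0]
    - [0, 0, 0]
    - [0, 0, 0]
    - [0, 0, 0]
    - [0, 0, 0]
    - [0, 0, 0]
    - [0, 0, 0]
  hand: [0, 0, 0, 0, 0, 0, 0, 0]

```text
time_s: 11.88
ee_pos: [0.5186, -0.3337, 0.0737]
orientation: [-0.0, 1.0, 0.023, -0.0]
wrist_force: [-0.2, -0.8, -0.1]
finger_gap: 0.0005
```

```bash
python3 - <<'E'
from m import *
goto((.509,-.1115,.069),.042)
E
```

```text
t 11.88 at [ 0.5186 -0.3337  0.0737] gap 0.0005 F [-0.17 -0.75 -0.06]
offset [ 0.0006 -0.2224  0.0048] rotvec [-0.0002  0.0002  0.0039]
```

Call:
arm_command:
  offset:
    - [0, 0, 0.002]
    - [0, 0, 0.004]
    - [0, 0, 0.0045]
    - [0, -0.006, 0.0045]
    - [0, -0.018, 0.0045]
    - [0, -0.032, 0.0045]
    - [0, -0.046, 0.0045]
    - [0, -0.06, 0.0045]
  rotation:
    - [0, 0, 0]
    - [0, 0, 0]
    - [0, 0, 0]
    - [0, 0, 0]
    - [0, 0, 0]
    - [0, 0, 0]
    - [0, 0, 0]
    - [0, 0, 0]
  hand: [0, 0, 0, 0, 0, 0, 0, 0]

```text
time_s: 12.55
ee_pos: [0.5157, -0.2719, 0.0695]
orientation: [-0.0, 1.0, 0.023, 0.0]
wrist_force: [-0.7, 0.6, -1.1]
finger_gap: 0.0005
```

Call:
arm_command:
  offset:
    - [0, -0.014, 0]
    - [0, -0.028, 0]
    - [0, -0.042, 0]
    - [0, -0.056, 0]
    - [0, -0.07, 0]
    - [0, -0.084, 0]
    - [0, -0.098, 0]
    - [0, -0.112, 0]
  rotation:
    - [0, 0, 0]
    - [0, 0, 0]
    - [0, 0, 0]
    - [0, 0, 0]
    - [0, 0, 0]
    - [0, 0, 0]
    - [0, 0, 0]
    - [0, 0, 0]
  hand: [0, 0, 0, 0, 0, 0, 0, 0]

```text
time_s: 13.22
ee_pos: [0.5106, -0.1605, 0.0694]
orientation: [0.0, 1.0, 0.023, -0.0]
wrist_force: [0.6, -0.2, 0.2]
finger_gap: 0.0002
```

```bash
python3 - <<'E'
from m import *
o=grab(['side'],'i')
goto((.509,-.1115,.069),.042)
cv2.imwrite('pics/i_crop.png',cv2.resize(o['side']['image'][80:220,230:420,::-1],None,fx=4,fy=4))
E
```

```text
t 13.27 at [ 0.5105 -0.1587  0.0693] gap 0.0006 F [0.98 0.74 0.46]
offset [ 0.0007 -0.0472  0.0004] rotvec [-0.0008  0.      0.0046]
```

View pics/i_crop.png

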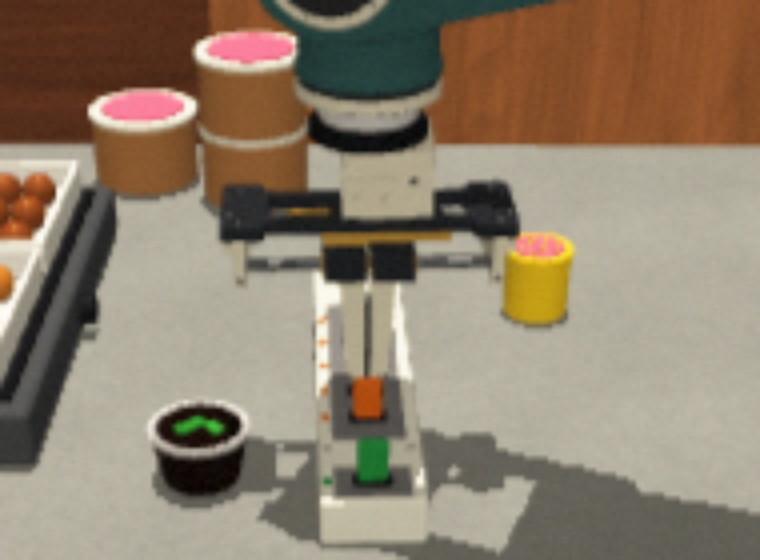

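Mid-drag, the finger has passed paddle 4 and is at paddle 5, with green upright. Finishing the drag, then lifting straight up in a separate move.

Call:
arm_command:
  offset:
    - [0, -0.012, 0]
    - [0, -0.024, 0]
    - [0, -0.034, 0]
    - [0, -0.042, 0]
    - [0, -0.046, 0]
    - [0, -0.046, 0]
    - [0, -0.046, 0]
    - [0, -0.046, 0]
  rotation:
    - [0, 0, 0]
    - [0, 0, 0]
    - [0, 0, 0]
    - [0, 0, 0]
    - [0, 0, 0]
    - [0, 0, 0]
    - [0, 0, 0]
    - [0, 0, 0]
  hand: [0, 0, 0, 0, 0, 0, 0, 0]

```text
time_s: 13.93
ee_pos: [0.5086, -0.1162, 0.0694]
orientation: [0.0, 1.0, 0.023, 0.0]
wrist_force: [0.7, -0.2, -0.1]
finger_gap: 0.0004
```

```bash
python3 - <<'E'
from m import *
o=grab(['wrist','scene'],'j')
goto((.509,-.1115,.069),.042)
cv2.imwrite('pics/j_crop.png',cv2.resize(o['scene']['image'][105:235,200:330,::-1],None,fx=4.5,fy=4.5))
E
```

```text
t 14.03 at [ 0.5086 -0.1163  0.0693] gap 0.0006 F [ 0.71 -0.11  0.08]
offset [ 0.0006 -0.0047  0.0003] rotvec [-0.      0.0001  0.0035]
```

View pics/j_crop.png

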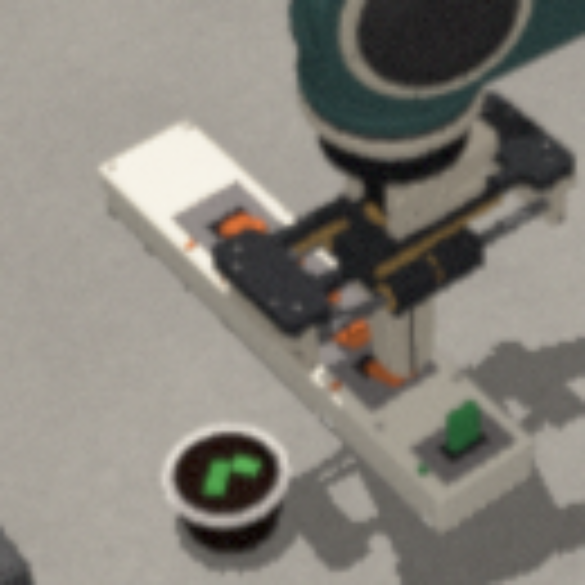

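Call:
arm_command:
  offset:
    - [0, -0.003, 0]
    - [0, -0.006, 0]
    - [0, -0.006, 0]
    - [0, -0.006, -0.01]
    - [0, -0.006, -0.03]
    - [0, -0.006, -0.06]
    - [0, -0.006, -0.1]
    - [0, -0.006, -0.13]
  rotation:
    - [0, 0, 0]
    - [0, 0, 0]
    - [0, 0, 0]
    - [0, 0, 0]
    - [0, 0, 0]
    - [0, 0, 0]
    - [0, 0, 0]
    - [0, 0, 0]
  hand: [0, 0, 0, 0, 0, 0, 0, 0]

```text
time_s: 14.7
ee_pos: [0.5083, -0.1099, 0.2029]
orientation: [0.0, 1.0, 0.023, 0.001]
wrist_force: [1.4, 0.5, 0.2]
finger_gap: 0.0004
```

Call:
arm_command:
  offset:
    - [-0.02, 0, 0]
    - [-0.05, 0, 0]
    - [-0.08, 0, 0]
    - [-0.1, 0, 0]
    - [-0.12, 0, 0]
    - [-0.13, 0, 0]
    - [-0.13, 0, 0]
    - [-0.13, 0, 0]
  rotation:
    - [0, 0, 0]
    - [0, 0, 0]
    - [0, 0, 0]
    - [0, 0, 0]
    - [0, 0, 0]
    - [0, 0, 0]
    - [0, 0, 0]
    - [0, 0, 0]
  hand: [0, 0, 0, 0, 0, 0, 0, 0]

```text
time_s: 15.37
ee_pos: [0.3788, -0.116, 0.2]
orientation: [0.0, 1.0, 0.023, 0.001]
wrist_force: [0.7, -0.4, 0.3]
finger_gap: 0.0003
```

```bash
python3 - <<'E'
from m import *
o=grab(['scene','side'],'k')
goto((.509,-.1115,.069),.042)
cv2.imwrite('pics/k_crop.png',cv2.resize(np.hstack([o['scene']['image'][100:350,190:450,::-1],cv2.resize(o['side']['image'][120:320,230:410,::-1],(225,250))]),None,fx=1.64,fy=2))
d=o['scene']
hsv=cv2.cvtColor(d['image'],cv2.COLOR_RGB2HSV);m=cv2.inRange(hsv,(165,80,80),(179,220,255));q=np.zeros_like(m);q[220:300,320:385]=m[220:300,320:385]
ys,xs=np.nonzero(q);print(len(xs),onplane(d,(xs.mean(),ys.mean()),.062))
E
```

```text
t 15.47 at [ 0.3792 -0.1159  0.1995] gap 0.0005 F [ 0.34 -0.01  0.2 ]
offset [0.1299 0.0016 0.1305] rotvec [-0.0001 -0.      0.0041]
204 [0.53238957 0.15441986 0.062     ]
```

View pics/k_crop.png

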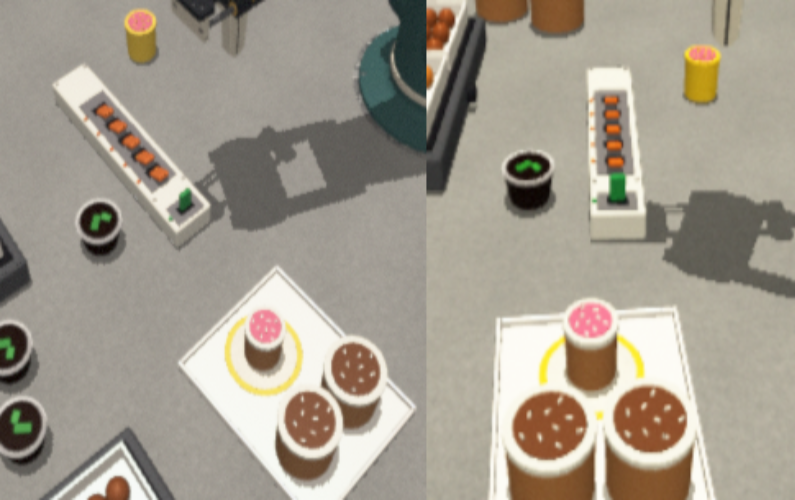

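All five amber paddles are folded and green is upright. The cup is upright at (0.532, 0.154), within 2 mm of the round's centre. The tubs, the mint dessert and the yellow cup look unmoved. Handing in.

```bash
python3 -c "
from plant import robot
print(robot.finish_job())"
```

```text
the job is handed in; nothing more can be done
None
```

The job is done and handed in after about 15.5 s of the 54 s; no verdict was reported.

- **Cup:** I lifted the brown, pink-topped cup off the bank's bare end and stood it upright on the paper round. My last check put its centre about 2 mm from the round's centre.
- **Paddles:** I then switched off all five amber paddles in one drag with closed fingers. I paused briefly before paddle 5 and again at the end to take pictures, without lifting. The last pictures from both fixed cameras show all five folded and the green refrigerator paddle upright.
- **Bystanders:** the two tubs, the mint-topped dessert and the yellow look-alike cup look unmoved. I judged this by eye and did not re-measure them.
- **Forces:** the largest wrist reading I saw was about 7 N, when the cup touched down on the tray. The gripper was clear of everything when I handed in.

No checks failed. The position fixes from different cameras agreed to within 2–4 mm.

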